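Wedge the solder-bench screen shut

TASK

The clear hinged screen on the solder bench will not stay put. First swing it fully shut against its stop post, then take the wooden wedge and tap it, thin end first, under the lower tube of the screen until it is jammed firmly so that the screen stays shut, but do not force it so hard that the hinge is strained. Leave the wedge jammed there, let go, and do not disturb the other things on the bench.

Things in the scene. Friction and masses are not known exactly. Their poses are not given: they have to be found in the camera images.
- screen: Fixed stand of the hinged screen. Origin on the bench top below the middle of the shut panel; y runs along the shut panel, x is the way the panel shuts and the wedge is driven (the panel opens to -x). Stands on two posts, each on a 60 x 60 x 5 mm foot plate: hinge post, 16 mm round, 165 mm tall, at y -130 mm; stop post, 18 x 22 mm, 150 mm tall, at x +19, y +125 mm.
- hanger: The sleeve on the hinge post from which the panel hangs, with the panel. Origin on the hinge axis near the bench top, axes as the stand. It is clamped a few mm higher or lower on the post from day to day.
- panel (a joint): Swing of the panel (12 mm aluminium tube frame, clear sheet, 0.3 kg) about the hinge post, rad: 0 fully shut on the stop post, growing as the free end swings to -x of the stand. Stays where left (drag under 1 N). Shut, it spans y -112 to +138, x -6 to +6 mm; its top is 136 to 144 mm up. It can rise up to 5 mm on the hinge against a stiff spring, 12 N per mm.
- screen_gap (a point): Point on the bench top beneath the lower tube of the shut panel, on its mid plane, 30 mm from the stand's origin towards the free end (+y), axes as the stand: a good place for the wedge; bare bench for 50 mm either way along the panel. The tube's underside is 9 to 17 mm above the bench; this differs from day to day and is not measured.
- wedge: Loose light-wood wedge, 145 x 28 mm, about 70 g, flat on the bench. Origin at the centre of its underside, x along it to the thin tip, z up. The top rises evenly from 4 mm at the tip (x +72.5 mm) to 25 mm at x -32.5; behind that a block to grip, to x -72.5, 28 wide, 36 mm tall.
- wedge_tip (a point): Middle of the wedge's thin tip edge, on its underside, axes as the wedge. Once jammed it stays in by friction. A last forward push of 14 to 18 N leaves the wedge bearing on the panel with some 7 to 14 N, jammed firmly; a bearing of 6 N or less is too loose, one above 22 N (a push of about 27 N or more) strains the hinge.
- spool: Bystander: black reel of solder wire standing on its flange, 56 mm diameter, 40 mm tall; origin under its centre.
- iron_stand: Bystander: black soldering-iron stand 75 x 100 mm with a metal funnel, about 110 mm tall, beyond the stop post; origin under its centre.
- board_holder: Bystander: small stand with a round-bar arm holding a green circuit board, base 60 x 60 mm, board 90 mm wide, 123 mm tall, behind the screen; origin under its centre.
Mind the look-alikes: they are no part of the job. Several things have the shape of the wedge; the one meant has the colours described above.

How it is judged:
By the outcome, as a careful person would: the job done as asked, in the order asked, and still so for the second after the job is handed in, with the robot touching nothing.
It also fails if it takes over 67 s, if anything falls off the work surface, if the arm or the gripper's body presses on something with over 40 N, if the wrist force passes 120 N, or if a joint passes its speed limit or range.

ROBOT

A 6-joint arm with a two-finger parallel gripper is mounted at the origin on the work surface. World frame = base frame: x ahead of the robot, y to its left, z up, the work surface at z = 0. Lengths are in m, angles in degrees, forces in N, time in s.
With the tool pointing down it reaches from about 0.275 to 0.975 m from the base axis. Payload 8.4 kg.
Tool frame: the origin (TCP) lies at the very end of the fingers, on their centre line; the grasp point (between the pads) lies 19 mm behind it; z points along the fingers, x is the direction in which the jaws open and shut, and the axes are right-handed (so a half turn about z gives the same grasp; the last joint's range is limited). The gripper opens to 92 mm and grips with 3 to 60 N. Pads are 20 mm wide; open, the fingers measure 128 mm over their backs; the gripper's body (75 mm by 189 mm) begins 69 mm behind the grasp point.
Start: joints at [70.565, 20.225, 93.587, -0, 66.188, -0.138], TCP at [0.207, 0.59, 0.175] pointing down, gripper open.
Joint ranges: [-150.9, 150.9], [-52.94, 120.26], [3.33, 152.33], [-74.26, 254.26], [0, 154.13], [-172.89, 172.89]. Speed limits (degrees/s): [127.2, 127.2, 159.86, 180, 180, 180].

INTERFACE

Orientations are given as a 3x3 rotation matrix whose columns are the frame's x, y, z axes.
In Python, from plant import monitor, grab_frame, camera_params, arm gives the robot as it stands.
- The arm moves only by the tool apply_moves, never from a script. Its argument "targets" is a list of rows, each a list of 5 numbers: the opening in per cent of the stroke, from 0 (shut) to 100 (fully open), then the shift along the tool's x, y, z in mm, then the turn about the tool's z in rad. In form: [[claw, x, y, z, spin], ...]. A call has 1 to 10 rows; each row shifts and turns the pose as measured when the row begins, along the tool's axes as they then stand; what a row does not reach is not made up. A row lasts 1/8 s, in which the tool goes at most 62.5 mm and 10.7 degrees, less where a joint would pass 70% of its speed; a pose out of reach is approached as far as the arm can. A call with a gripper value outside its range is refused whole. The fingers move at their own pace and stop on an object; "force" is the grip in N (left out, the last holds). Time passes only in rows, so rows that do not move let the fingers close. It gives the time, the measured TCP pose, the force and the opening at its end, in the units of the state.
- monitor.get_obs(): the state, without advancing time (a new reading comes with each control period).
- grab_frame(name): name is "scene" or "top" or "wrist"; returns the picture (480x640x3 uint8, blue, green, red); there is no depth.
- camera_params(name): a dict with "fx", "fy", "cx", "cy" (pixels), "k1" (the pictures are not rectified: a ray, as slopes to the right and down, at radius r is drawn at 1 + k1 r^2 times it, then the intrinsics apply), "rvec" (rotation vector, rad) and "tvec" (3), from world to camera coordinates, as OpenCV has them; the wrist camera has in their place "hand_eye" (4x4, takes a point from camera to tool coordinates, whose origin is the TCP and whose axes are the tool frame's). Camera axes: x right, y down, z forward; pixel columns grow to the right and rows downward; lengths in m; the calibration is good to about 2 mm. A picture is of the moment at which its call begins: read the wrist's pose just before it. camera_params takes no time and is no camera call.
- arm.finish_job(): hands the job in, once; it reports no verdict.
The state is a dict: "time_s": time; "joints": joint angles; "joint_vel": joint speeds; "tau": joint torques, N m; "tool_pos": TCP position; "tcp_rot": TCP orientation; "contact_force": force on the tool from outside, world axes, zero at the start; "ft_torque": the same for the moment, N m; "grip_width": finger opening in m.
Only numpy, scipy, OpenCV 4.12 (cv2) and the standard library are available. Lean on these libraries where they do the work, as an engineer would, in place of code of your own. Each camera call takes 0.05 s, during which the arm holds its last target. There are 200 camera calls.

## Working session

There is one attempt and no reset: what is moved stays moved. The work goes in short steps, Python scripts to look and compute and a tool call to move; the robot and the scene stay as the last step left them, time stands still between calls to the robot, and variables do not carry over. Pictures are saved under pics/ and viewed, about 8 in all and at most 12, crops included, and the job is handed in when it is done.

Besides the shell and the picture viewer there is one more tool, called after "Call:" as a command line: name --pt "numbers of a row" for each row, then --argument value for the rest. apply_moves: Moves the arm, as the interface text tells. Its arguments: {"type":"object","properties":{"targets":{"type":"array","items":{"type":"array","items":{"type":"number"}}},"force":{"type":"number"}},"required":["targets"]}

```bash
mkdir -p pics; ls
python3 - <<'E'
from plant import monitor, grab_frame, camera_params, arm
import cv2,numpy as np
for n in("scene","top"):
    im=grab_frame(n);cv2.imwrite(f"pics/{n}0.png",im)
    p=camera_params(n);print(n,p, 'C',-cv2.Rodrigues(np.array(p['rvec']))[0].T@np.array(p['tvec']).ravel())
print(camera_params("wrist"));print(monitor.get_obs())
E
```

```text
pics
scene {'fx': 553.0766318339788, 'fy': 553.0766318339788, 'cx': 323.72669562893213, 'cy': 237.84221786187635, 'k1': -0.13875634004149734, 'rvec': array([ 2.03357393,  1.56002147, -0.56620525]), 'tvec': array([-0.09692694, -0.39962521,  1.61477109])} C [ 1.30455596 -0.22088794  1.01287862]
top {'fx': 530.2709643796902, 'fy': 530.2709643796902, 'cx': 316.103799898694, 'cy': 239.52509201271482, 'k1': -0.11770457378894468, 'rvec': array([ 2.17232827, -2.17829593,  0.12416206]), 'tvec': array([-0.04477418,  0.54949851,  1.32684353])} C [ 0.41224284 -0.02896911  1.37611181]
{'fx': 400.6557796264292, 'fy': 400.6557796264292, 'cx': 317.49805566148905, 'cy': 241.13845461315492, 'k1': -0.0014830975573172556, 'hand_eye': array([[ 9.99999869e-01,  5.07792088e-04, -5.76147877e-05,
        -1.77431192e-04],
       [-4.75678689e-04,  9.66065394e-01,  2.58297170e-01,
        -7.32707356e-02],
       [ 1.86820912e-04, -2.58297109e-01,  9.66065509e-01,
        -2.09541418e-01],
       [ 0.00000000e+00,  0.00000000e+00,  0.00000000e+00,
         1.00000000e+00]])}
{'time_s': 0.1, 'joints': array([ 7.05646275e+01,  2.02574783e+01,  9.36223772e+01, -2.90222782e-04,
        6.61897554e+01, -1.38250652e-01]), 'joint_vel': array([ 0.0013574 , -0.07680659, -0.20681829,  0.01514713, -0.0276374 ,
       -0.01288184]), 'tau': array([ 1.38838652e-03, -5.94908059e+01, -3.34928477e+01,  7.00590480e-02,
        1.82854920e-02, -4.16972705e-05]), 'tool_pos': array([0.20639134, 0.58942954, 0.17406835]), 'tcp_rot': array([[ 3.30464806e-01,  9.43818230e-01, -3.99892752e-04],
       [ 9.43817533e-01, -3.30465048e-01, -1.14725061e-03],
       [-1.21494661e-03,  1.70015900e-06, -9.99999262e-01]]), 'contact_force': array([-0.07571349, -0.31539462, -0.20227879]), 'ft_torque': array([-0.01544778, -0.0013692 , -0.04233583]), 'grip_width': 0.09206384051695939}
```

View pics/scene0.png

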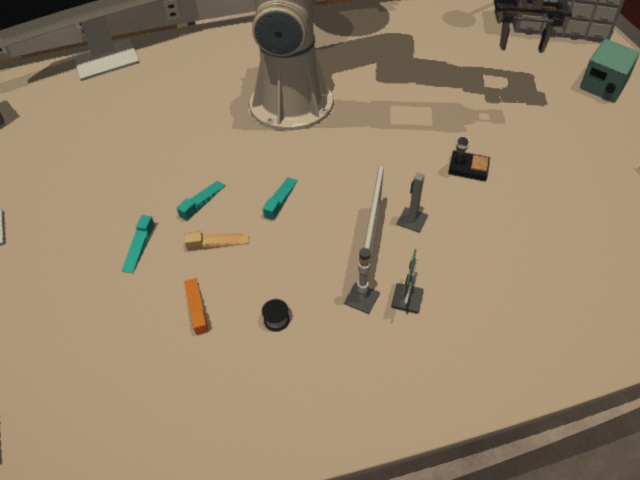

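View pics/top0.png

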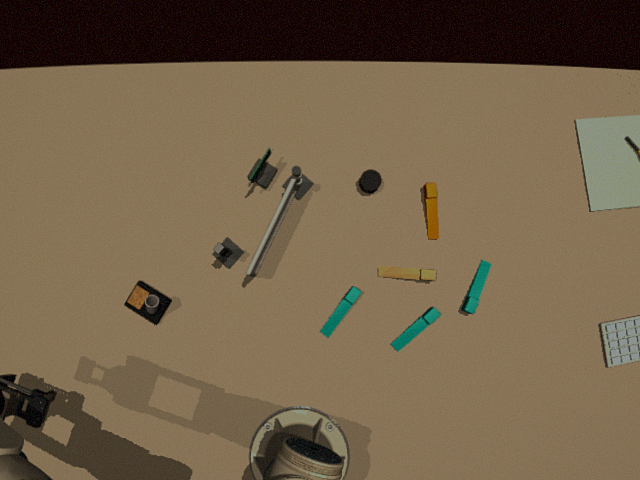

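The top view shows the open screen, with the hinge post at about (297,172), the stop post at (228,250) and the free end at (250,278). There are five wedge-shaped things: light wood (407,273), orange (432,210) and teal (341,312), (416,329), (477,287). The light-wood one fits the description. I'll confirm it in an enlarged crop and measure from there.

```bash
cat > h.py <<'E'
from plant import monitor, grab_frame, camera_params, arm
import cv2,numpy as np
def ray(n,px):
    p=camera_params(n);px=np.atleast_2d(np.array(px,float))
    K=np.array([[p['fx'],0,p['cx']],[0,p['fy'],p['cy']],[0,0,1]])
    q=cv2.undistortPoints(px[:,None],K,np.array([p['k1'],0,0,0.]))[:,0]
    d=np.c_[q,np.ones(len(q))]
    if n=='wrist':
        o=monitor.get_obs();T=np.eye(4);T[:3,:3]=o['tcp_rot'];T[:3,3]=o['tool_pos'];T=T@p['hand_eye']
        return T[:3,3],d@T[:3,:3].T
    R=cv2.Rodrigues(np.array(p['rvec']))[0]
    return -R.T@np.array(p['tvec']).ravel(),d@R
def onz(n,px,z):
    c,d=ray(n,px);return c+d*((z-c[2])/d[:,2])[:,None]
def proj(n,P):
    p=camera_params(n);K=np.array([[p['fx'],0,p['cx']],[0,p['fy'],p['cy']],[0,0,1]])
    P=np.atleast_2d(np.array(P,float))
    return cv2.projectPoints(P,np.array(p['rvec']),np.array(p['tvec']),K,np.array([p['k1'],0,0,0.]))[0][:,0]
E
python3 - <<'E'
import cv2,numpy as np
im=cv2.imread('pics/top0.png')
a=cv2.resize(im[140:300,200:330],None,fx=3.6,fy=3.6,interpolation=cv2.INTER_CUBIC)
b=cv2.resize(im[255:290,370:445],None,fx=4,fy=4,interpolation=cv2.INTER_CUBIC)
c=np.zeros((576,780,3),np.uint8);c[:a.shape[0],:a.shape[1]]=a;c[:b.shape[0],475:475+b.shape[1]]=b
c=cv2.convertScaleAbs(c,alpha=1.5)
cv2.imwrite('pics/crop1.png',c)
E
```

```text
(no output)
```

View pics/crop1.png

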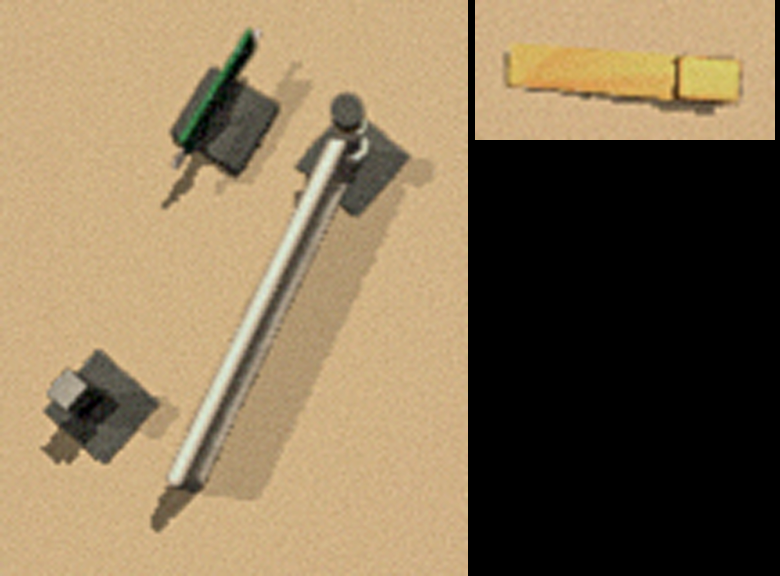

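Run:
```python
from h import *
f=lambda c:(200+c[0]/3.6-.36,140+c[1]/3.6-.36)
T=lambda c,z:onz('top',[f(c)],z)[0]
H=T((347,106),.165);S=T((68,388),.15);S2=T((101.5,407),.005)
print('hinge',H,'stop',S,S2)
for z,n in((.165,H),(.15,S)):print(proj('scene',[n]),proj('scene',[[n[0],n[1],0]]))
for St in(S,S2,(S+S2)/2):
    d=(St-H)[:2];yaw=np.arctan2(d[1],d[0])-np.arctan2(.255,.019)
    print('dist',np.hypot(*d),'yaw',np.degrees(yaw))
    c,s=np.cos(yaw),np.sin(yaw);R=np.array([[c,-s],[s,c]])
    O=H[:2]-R@[0,-.13];print('O',O,'gap',O+R@[0,.03])
    F=T((178,480),.140)[:2];G=T((338,145),.140)[:2]
    print('free',F,'in stand',R.T@(F-O),R.T@(G-O))
# wedge
im=cv2.imread('pics/top0.png');hsv=cv2.cvtColor(im,cv2.COLOR_BGR2HSV)
sub=hsv[255:290,370:445]; m=((sub[...,1]>115)&(sub[...,2]>120)).astype(np.uint8)
m=cv2.morphologyEx(m,cv2.MORPH_OPEN,np.ones((3,3)))
cs=max(cv2.findContours(m,0,2)[0],key=cv2.contourArea)
r=cv2.minAreaRect(cs);print(r,cv2.boxPoints(r)+[370,255])
g=lambda c:(370+(c[0]-475)/4-.4,255+c[1]/4-.4)
W=lambda c,z:onz('top',[g(c)],z)[0]
# block top corners at z .036: near (740,58),(738,101), (682,56),(682,100) ; tip top corners z .004
b=np.array([W(c,.036) for c in((740,59),(738,102),(681,56),(681,100))]);t=np.array([W(c,.004) for c in((509,44),(508,85))])
print(b,t);bc=b.mean(0);tc=t.mean(0);print('blockc',bc,'tip',tc,'len',np.hypot(*(tc-bc)[:2]),'yaw',np.degrees(np.arctan2(*(tc-bc)[1::-1])))
```

```text
hinge [0.70063832 0.00172848 0.165     ] stop [0.51901287 0.18221159 0.15      ] [0.51784672 0.18269853 0.005     ]
[[364.69457991 251.24459403]] [[361.63538378 297.38451135]]
[[418.16621329 174.33614395]] [[411.17688264 218.6157751 ]]
dist 0.2560506955391903 yaw 49.44197410681857
O [0.6018711 0.0862568] gap [0.57907867 0.10576333]
free [0.45998365 0.11159712] in stand [-0.07300549  0.12427541] [-0.0082648  -0.11030631]
dist 0.2572215598372067 yaw 49.54813226875314
O [0.60171466 0.08607366] gap [0.57888612 0.10553793]
free [0.45998365 0.11159712] in stand [-0.07253424  0.12441024] [-0.00822829 -0.11029103]
dist 0.25663601756291693 yaw 49.49517427054068
O [0.60179266 0.08616505] gap [0.57898212 0.10565042]
free [0.45998365 0.11159712] in stand [-0.07276936  0.12434309] [-0.00824651 -0.11029865]
((28.870588302612305, 17.182353973388672), (40.57244873046875, 10.967599868774414), 4.39870548248291) [[378.22352982 276.09412003]
 [379.0647049  265.15882397]
 [419.51764679 268.27058792]
 [418.67647171 279.20588303]]
[[ 0.47150067 -0.35124836  0.036     ]
 [ 0.44414275 -0.34933249  0.036     ]
 [ 0.47362562 -0.31320499  0.036     ]
 [ 0.44566617 -0.31263313  0.036     ]] [[ 0.48343023 -0.20737168  0.004     ]
 [ 0.4568389  -0.20635829  0.004     ]]
blockc [ 0.4587338  -0.33160474  0.036     ] tip [ 0.47013456 -0.20686499  0.004     ] len 0.12525966417809736 yaw 84.77788373418367
```

Call:
apply_moves --pt "0 0 0 -50 0" --pt "0 0 0 -50 0" --pt "0 -42 38 0 0" --pt "0 -42 38 0 0" --pt "0 -42 38 0 0" --pt "0 -42 38 0 0" --pt "0 -42 38 0 0" --pt "0 -42 38 0 0" --pt "0 -42 38 0 0" --pt "0 -42 38 0 0"

```text
time_s: 1.35
tool_pos: [0.3851, 0.1615, 0.2757]
tcp_rot: [[0.324, 0.946, -0.0], [0.946, -0.324, -0.005], [-0.005, 0.001, -1.0]]
contact_force: [0.7, 0.2, -0.4]
grip_width: 0.0003
```

Call:
apply_moves --pt "0 0 0 0 0.18" --pt "0 0 0 0 0.18" --pt "0 0 0 0 0.18" --pt "0 0 0 0 0.18" --pt "0 0 0 0 0.18" --pt "0 0 0 0 0.18" --pt "0 0 0 0 0.18" --pt "0 0 0 0 0.18" --pt "0 0 0 0 0.18" --pt "0 0 0 0 0.18"

```text
time_s: 2.6
tool_pos: [0.3842, 0.1553, 0.2733]
tcp_rot: [[0.812, -0.584, -0.005], [-0.584, -0.812, -0.008], [0.001, 0.009, -1.0]]
contact_force: [0.4, -0.1, 0.1]
grip_width: 0.0005
```

```bash
cat >> h.py <<'E'
O=np.array([.6018,.0862]);YAW=np.radians(49.5)
RS=np.array([[np.cos(YAW),-np.sin(YAW)],[np.sin(YAW),np.cos(YAW)]])
def rep(goal=None,yaw=None):
    "goal xyz world -> shift in tool axes mm; yaw deg of tool y"
    o=monitor.get_obs();R=o['tcp_rot'];p=o['tool_pos']
    print('t',round(o['time_s'],2),'tcp',p.round(4),'stand mm',(RS.T@(p[:2]-O)*1e3).round(1),'yyaw',np.degrees(np.arctan2(R[1,1],R[0,1])).round(2),'F',o['contact_force'].round(2),'Fst',(RS.T@o['contact_force'][:2]).round(2),'grip',o['grip_width'].round(4),'j6',o['joints'][5].round(1))
    if goal is not None:print('shift mm',(R.T@(np.array(goal)-p)*1e3).round(1))
    if yaw is not None:
        d=(np.arctan2(R[1,1],R[0,1])-np.radians(yaw)+np.pi)%(2*np.pi)-np.pi;print('spin',d.round(4))
def st(x,y,z):return np.r_[O+RS@[x/1e3,y/1e3],z]
E
python3 -c "
from h import *
rep(st(-125,118,.09),-130.5)"
```

```text
Traceback (most recent call last):
  File "h.py", line 24, in rep
    print('t',round(o['time_s'],2),'tcp',p.round(4),'stand mm',(RS.T@(p[:2]-O)*1e3).round(1),'yyaw',np.degrees(np.arctan2(R[1,1],R[0,1])).round(2),'F',o['contact_force'].round(2),'Fst',(RS.T@o['contact_force'][:2]).round(2),'grip',o['grip_width'].round(4),'j6',o['joints'][5].round(1))
                                                                                                                                                                                                                                       ^^^^^^^^^^^^^^^^^^^^^
AttributeError: 'float' object has no attribute 'round'
```

```bash
sed -i "s/o\['grip_width'\].round(4)/round(o['grip_width'],4)/" h.py
python3 -c "
from h import *
rep(st(-125,118,.09),-130.5)"
```

```text
t 2.6 tcp [0.3842 0.1553 0.2733] stand mm [-88.8 210.4] yyaw -125.71 F [ 0.37 -0.06  0.05] Fst [ 0.2  -0.32] grip 0.0005 j6 57.9
shift mm [ 88.9  42.1 183.7]
spin 0.0836
```

Call:
apply_moves --pt "0 45 21 0 0" --pt "0 44 21 0 0" --pt "0 0 0 0 0.083" --pt "0 0 0 50 0" --pt "0 0 0 50 0" --pt "0 0 0 50 0" --pt "0 0 0 33 0" --pt "0 0 0 0 0"

```text
time_s: 3.6
tool_pos: [0.432, 0.0649, 0.0857]
tcp_rot: [[0.756, -0.655, -0.004], [-0.655, -0.756, -0.007], [0.002, 0.008, -1.0]]
contact_force: [-0.7, -0.2, -0.1]
grip_width: 0.0002
```

```bash
python3 -c "
from h import *
rep(st(-20,118,.09),-130.5)"
```

```text
t 3.6 tcp [0.432  0.0649 0.0857] stand mm [-126.5  115.3] yyaw -130.89 F [-0.73 -0.18 -0.06] Fst [-0.61  0.44] grip 0.0002 j6 49.9
shift mm [  -3.4 -106.4   -5.2]
spin -0.0067
```

Call:
apply_moves --pt "0 0 -12 0 0" --pt "0 0 -12 0 0" --pt "0 0 -10 0 0" --pt "0 0 -10 0 0" --pt "0 0 -10 0 0" --pt "0 0 -10 0 0" --pt "0 0 -10 0 0" --pt "0 0 -10 0 0" --pt "0 0 -5 0 0"

```text
time_s: 4.72
tool_pos: [0.4977, 0.1381, 0.0897]
tcp_rot: [[0.756, -0.654, 0.002], [-0.654, -0.756, -0.006], [0.006, 0.003, -1.0]]
contact_force: [-0.5, -0.6, 0.4]
grip_width: 0.0003
```

```bash
python3 -c "
from h import *
rep(st(-16,118,.09),-130.5)
cv2.imwrite('pics/top1.png',cv2.resize(grab_frame('top')[140:300,200:330],None,fx=3.6,fy=3.6))"
```

```text
t 4.72 tcp [0.4977 0.1381 0.0897] stand mm [-28.1 112.8] yyaw -130.86 F [-0.53 -0.57  0.42] Fst [-0.78  0.04] grip 0.0003 j6 56.8
shift mm [ -5.2 -12.1  -0.4]
spin -0.0063
```

View pics/top1.png

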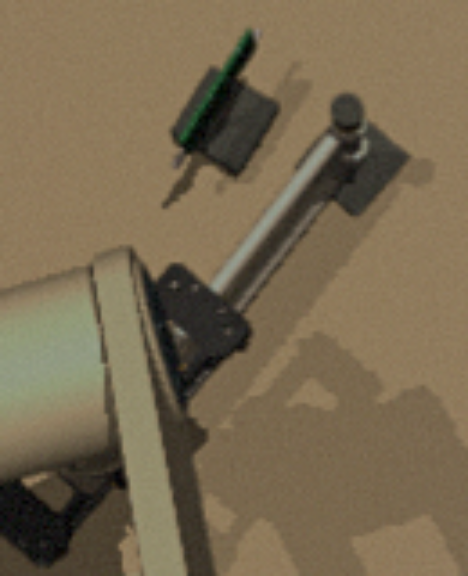

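The panel is swinging along with the fingers and is nearly shut. I'll press on in small steps until the stop pushes back.

Call:
apply_moves --pt "0 0 -5 0 0" --pt "0 0 -4 0 0" --pt "0 0 -3 0 0" --pt "0 0 -2 0 0"

```text
time_s: 5.28
tool_pos: [0.5074, 0.1492, 0.0896]
tcp_rot: [[0.756, -0.655, 0.002], [-0.655, -0.756, -0.006], [0.006, 0.003, -1.0]]
contact_force: [-0.8, 0.6, -0.1]
grip_width: 0.0004
```

```bash
python3 -c "
from h import *
rep()"
```

```text
t 5.28 tcp [0.5074 0.1492 0.0896] stand mm [-13.4 112.7] yyaw -130.88 F [-0.77  0.64 -0.14] Fst [-0.01  1.  ] grip 0.0004 j6 57.7
```

Call:
apply_moves --pt "0 0 -3 0 0" --pt "0 0 -2 0 0"

```text
time_s: 5.52
tool_pos: [0.5078, 0.1504, 0.0889]
tcp_rot: [[0.757, -0.654, -0.004], [-0.654, -0.757, -0.011], [0.004, 0.011, -1.0]]
contact_force: [-5.1, -8.9, 5.8]
grip_width: 0.0
```

Call:
apply_moves --pt "0 0 -2 0 0" --pt "0 0 -1 0 0"

```text
time_s: 5.78
tool_pos: [0.5072, 0.1497, 0.0888]
tcp_rot: [[0.757, -0.653, -0.009], [-0.653, -0.757, -0.016], [0.004, 0.018, -1.0]]
contact_force: [-2.7, -5.6, 4.0]
grip_width: 0.0004
```

Call:
apply_moves --pt "0 0 5 0 0" --pt "0 0 15 0 0" --pt "0 0 30 0 0" --pt "50 0 0 -50 0" --pt "100 0 0 -50 0" --pt "100 0 0 -50 0"

```text
time_s: 6.52
tool_pos: [0.4694, 0.1103, 0.2393]
tcp_rot: [[0.757, -0.654, -0.016], [-0.654, -0.757, -0.017], [-0.001, 0.024, -1.0]]
contact_force: [0.6, -0.7, -0.3]
grip_width: 0.0282
```

Call:
apply_moves --pt "100 31 39 0 0" --pt "100 31 39 0 0" --pt "100 31 39 0 0" --pt "100 31 39 0 0" --pt "100 31 39 0 0" --pt "100 31 39 0 0" --pt "100 31 39 0 0" --pt "100 31 39 0 0" --pt "100 31 39 0 0"

```text
time_s: 7.65
tool_pos: [0.4488, -0.3494, 0.2515]
tcp_rot: [[0.76, -0.65, -0.001], [-0.65, -0.76, -0.015], [0.009, 0.012, -1.0]]
contact_force: [0.2, -0.0, -0.6]
grip_width: 0.092
```

Call:
apply_moves --pt "100 0 0 0 -0.156" --pt "100 0 0 0 -0.156" --pt "100 0 0 0 -0.156" --pt "100 0 0 0 -0.156" --pt "100 0 0 0 0" --pt "100 0 0 0 0"

```text
time_s: 8.4
tool_pos: [0.4436, -0.3532, 0.2501]
tcp_rot: [[0.997, -0.076, -0.001], [-0.076, -0.997, -0.015], [-0.0, 0.015, -1.0]]
contact_force: [-0.3, 0.6, -0.4]
grip_width: 0.0915
```

Run:
```python
from h import *
rep([.4583,-.337,.25],-95.2)
w=grab_frame('wrist');t=grab_frame('top');cv2.imwrite('pics/w2raw.png',w);cv2.imwrite('pics/t2raw.png',t)
c=np.zeros((580,800,3),np.uint8);c[:345,:460]=cv2.resize(w,(460,345));b=cv2.resize(t[140:300,200:330],None,fx=2.6,fy=3.6*2.6/3.6);c[:b.shape[0],462:462+338]=b
cv2.imwrite('pics/v2.png',c)
```

```text
t 8.4 tcp [ 0.4436 -0.3532  0.2501] stand mm [-436.9 -165. ] yyaw -94.34 F [-0.31  0.65 -0.42] Fst [0.29 0.66] grip 0.0915 j6 -33.6
shift mm [ 13.5 -17.2  -0.2]
spin 0.0151
```

View pics/v2.png

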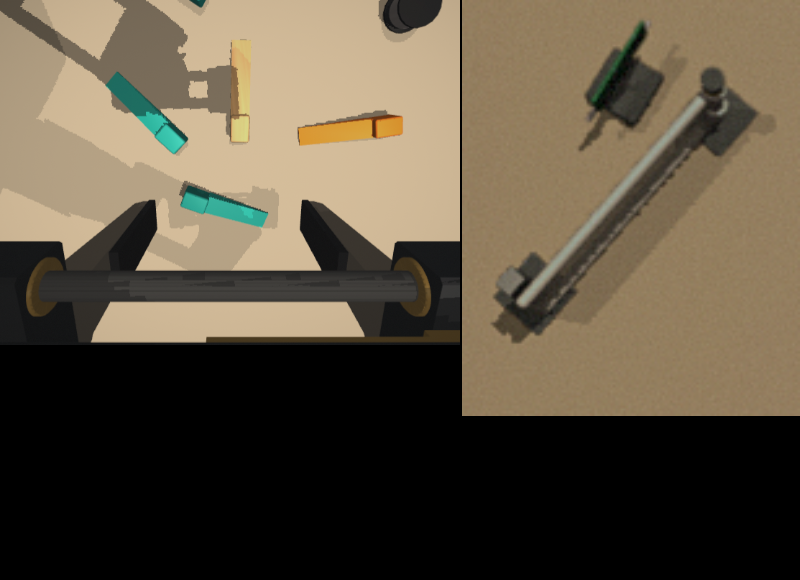

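The panel now lies along the stop post, so it is shut. The wedge block shows at wrist pixel (334,176). I'll use a colour mask to refine its pose.

Run:
```python
from h import *
w=cv2.imread('pics/w2raw.png');hsv=cv2.cvtColor(w,cv2.COLOR_BGR2HSV)
s=hsv[40:215,305:365];print(s[120,29],s[30,29],s[120,5])
m=((s[...,1]>90)&(s[...,0]>15)&(s[...,0]<40)).astype(np.uint8)
for r in range(0,175,10):
    c=np.where(m[r])[0];print(r+40,(c.min()+305,c.max()+305,len(c)) if len(c) else None, s[r,29,1],s[r,29,2])
```

```text
[ 16 129 140] [ 22 112 216] [ 18  70 212]
40 None 69 207
50 None 70 208
60 (np.int64(322), np.int64(348), 27) 116 216
70 (np.int64(323), np.int64(348), 26) 112 216
80 (np.int64(322), np.int64(348), 27) 120 217
90 (np.int64(322), np.int64(348), 27) 118 217
100 (np.int64(324), np.int64(348), 25) 114 217
110 (np.int64(321), np.int64(347), 26) 112 217
120 (np.int64(321), np.int64(347), 27) 109 217
130 (np.int64(321), np.int64(347), 27) 111 218
140 (np.int64(321), np.int64(347), 27) 112 218
150 (np.int64(321), np.int64(346), 25) 113 218
160 (np.int64(321), np.int64(346), 24) 129 140
170 (np.int64(321), np.int64(346), 26) 103 218
180 (np.int64(321), np.int64(346), 26) 102 218
190 (np.int64(320), np.int64(346), 27) 103 218
200 None 67 182
210 None 69 213
```

Run:
```python
from h import *
w=cv2.imread('pics/w2raw.png');hsv=cv2.cvtColor(w,cv2.COLOR_BGR2HSV)
s=hsv[:,335,1];print('rows',[(r,s[r]) for r in list(range(52,60))+list(range(156,165))+list(range(190,202))])
tip=onz('wrist',[[335.2,56]],.004)[0];bf=onz('wrist',[[333.7,163]],.036)[0];br=onz('wrist',[[333,197]],.036)[0]
print(tip,bf,br);d=tip-br;print(np.hypot(*d[:2]),np.degrees(np.arctan2(d[1],d[0])))
rep([.4583,-.337,.012],-95.2)
```

```text
rows [(52, np.uint8(70)), (53, np.uint8(69)), (54, np.uint8(69)), (55, np.uint8(95)), (56, np.uint8(116)), (57, np.uint8(116)), (58, np.uint8(116)), (59, np.uint8(115)), (156, np.uint8(111)), (157, np.uint8(111)), (158, np.uint8(117)), (159, np.uint8(126)), (160, np.uint8(130)), (161, np.uint8(128)), (162, np.uint8(115)), (163, np.uint8(105)), (164, np.uint8(103)), (190, np.uint8(102)), (191, np.uint8(102)), (192, np.uint8(101)), (193, np.uint8(101)), (194, np.uint8(101)), (195, np.uint8(102)), (196, np.uint8(110)), (197, np.uint8(117)), (198, np.uint8(78)), (199, np.uint8(68)), (200, np.uint8(68)), (201, np.uint8(68))]
[ 0.47221485 -0.20744421  0.004     ] [ 0.46267141 -0.31427058  0.036     ] [ 0.45968372 -0.34975253  0.036     ]
0.14285898078710263 84.9677288562085
t 8.5 tcp [ 0.4437 -0.3532  0.2501] stand mm [-436.8 -165.2] yyaw -94.27 F [0.73 0.58 0.68] Fst [ 0.91 -0.18] grip 0.0918 j6 -33.7
shift mm [ 13.4 -20.8 237.8]
spin 0.0162
```

Call:
apply_moves --pt "65 15 -21 0 0.016" --pt "65 0 0 50 0" --pt "65 0 0 50 0" --pt "65 0 0 50 0" --pt "65 0 0 40 0" --pt "65 0 0 0 0"

```text
time_s: 9.25
tool_pos: [0.4626, -0.3367, 0.0568]
tcp_rot: [[0.995, -0.101, 0.003], [-0.1, -0.995, -0.018], [0.005, 0.017, -1.0]]
contact_force: [-0.8, -0.6, -0.2]
grip_width: 0.0596
```

```bash
python3 -c "
from h import *
rep([.4603,-.337,.012],-95)"
```

```text
t 9.25 tcp [ 0.4626 -0.3367  0.0568] stand mm [-412.  -168.9] yyaw -95.77 F [-0.78 -0.58 -0.18] Fst [-0.95  0.22] grip 0.0596 j6 -29.3
shift mm [-2.5 -0.3 44.7]
spin -0.0134
```

Call:
apply_moves --pt "65 -2 0 25 -0.013" --pt "65 0 0 15 0" --pt "65 0 0 5 0" --pt "25 0 0 0 0" --pt "15 0 0 0 0" --pt "15 0 0 0 0" --pt "15 0 0 0 0" --force 45

```text
time_s: 10.12
tool_pos: [0.466, -0.3409, 0.0183]
tcp_rot: [[0.996, -0.09, 0.012], [-0.09, -0.996, -0.024], [0.014, 0.023, -1.0]]
contact_force: [-0.5, -1.1, -0.2]
grip_width: 0.022
```

```bash
python3 -c "
from h import *
rep()"
```

```text
t 10.12 tcp [ 0.466  -0.3409  0.0183] stand mm [-413.  -174.1] yyaw -95.19 F [-0.5  -1.13 -0.25] Fst [-1.18 -0.36] grip 0.022 j6 -29.9
```

Call:
apply_moves --pt "15 0 0 0 0" --pt "15 0 0 0 0"

```text
time_s: 10.38
tool_pos: [0.466, -0.3409, 0.0185]
tcp_rot: [[0.996, -0.09, 0.012], [-0.09, -0.996, -0.024], [0.014, 0.023, -1.0]]
contact_force: [-0.5, -0.7, -0.0]
grip_width: 0.0137
```

```bash
python3 -c "
from h import *
rep()
cv2.imwrite('pics/w3.png',grab_frame('wrist'))"
```

```text
t 10.38 tcp [ 0.466  -0.3409  0.0185] stand mm [-413.  -174.2] yyaw -95.19 F [-0.54 -0.66 -0.01] Fst [-0.85 -0.02] grip 0.0137 j6 -29.9
```

View pics/w3.png

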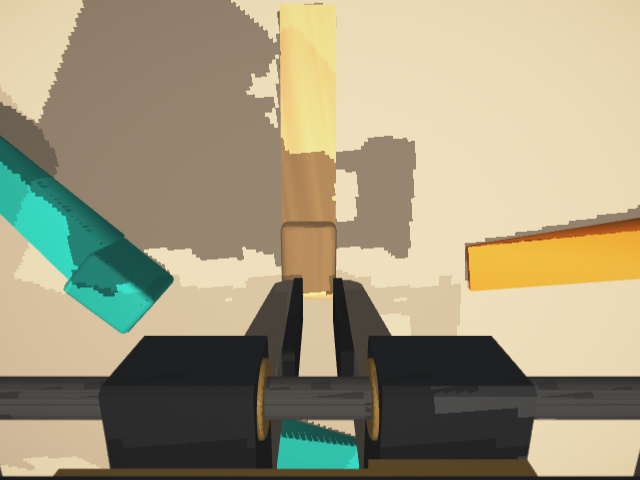

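The view shows the fingers closed above the wedge block without touching it. The tip edges are at about (302,278) and (333,278) and the block's rear edge is at row 297. From the finger gap in pixels, the real fingertips are about 40 mm above the reported TCP. I'll reopen, centre over the block, and go down in small steps watching the force.

Call:
apply_moves --pt "65 -5 -7 0 0" --pt "65 0 0 0 0" --pt "65 0 0 0 0" --pt "65 0 0 8 0" --pt "65 0 0 8 0"

```text
time_s: 11.05
tool_pos: [0.4618, -0.3334, 0.0017]
tcp_rot: [[0.996, -0.09, 0.013], [-0.09, -0.996, -0.024], [0.015, 0.023, -1.0]]
contact_force: [-0.3, 0.1, -0.1]
grip_width: 0.0591
```

```bash
python3 -c "
from h import *
rep()
w=grab_frame('wrist');s=grab_frame('scene');g=proj('scene',[[.46,-.337,.1]])[0].astype(int)
x,y=g;b=s[max(y-75,0):y+75,max(x-75,0):x+75]
c=np.zeros((480,800,3),np.uint8);c[:240,:320]=cv2.resize(w,(320,240));b=cv2.resize(b,(470,470));c[:470,325:795]=b
cv2.imwrite('pics/v4.png',c)"
```

```text
t 11.05 tcp [ 0.4618 -0.3334  0.0017] stand mm [-410. -166.] yyaw -95.18 F [-0.3   0.1  -0.06] Fst [-0.11  0.29] grip 0.0591 j6 -29.5
```

View pics/v4.png

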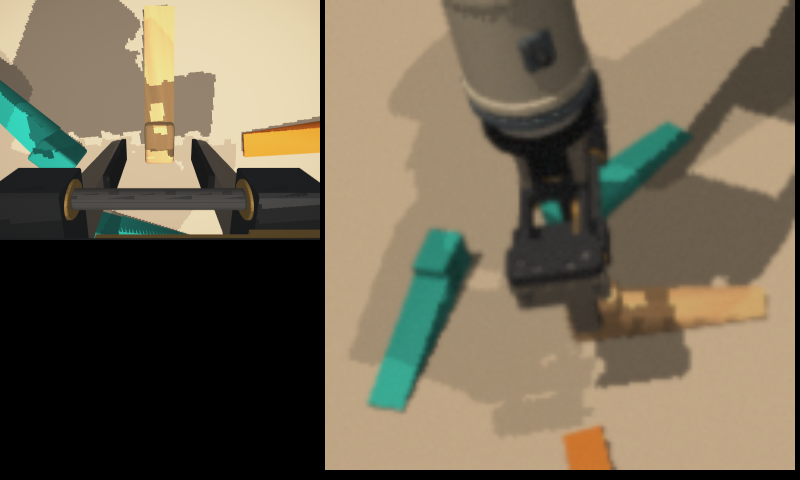

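The scene view confirms it: the fingers straddle the block but their tips are still above it. I'll keep lowering.

Call:
apply_moves --pt "65 0 0 8 0" --pt "65 0 0 8 0" --pt "65 0 0 6 0"

```text
time_s: 11.52
tool_pos: [0.4615, -0.3337, -0.0224]
tcp_rot: [[0.996, -0.09, 0.011], [-0.09, -0.996, -0.024], [0.013, 0.022, -1.0]]
contact_force: [0.1, 0.2, -0.4]
grip_width: 0.0599
```

Call:
apply_moves --pt "65 0 0 5 0" --pt "65 0 0 0 0"

```text
time_s: 11.78
tool_pos: [0.4612, -0.3335, -0.0285]
tcp_rot: [[0.996, -0.09, 0.01], [-0.09, -0.996, -0.023], [0.012, 0.022, -1.0]]
contact_force: [-0.6, -0.2, -0.2]
grip_width: 0.0596
```

Call:
apply_moves --pt "20 0 0 0 0" --pt "20 0 0 0 0" --pt "20 0 0 0 0" --pt "20 0 0 0 0" --pt "20 0 0 0 0" --force 45

```text
time_s: 12.4
tool_pos: [0.4616, -0.3339, -0.0278]
tcp_rot: [[0.996, -0.09, 0.011], [-0.09, -0.996, -0.024], [0.013, 0.022, -1.0]]
contact_force: [0.2, -0.4, -0.5]
grip_width: 0.0277
```

```bash
python3 -c "
from h import *
rep()
cv2.imwrite('pics/w5.png',grab_frame('wrist'))
w=cv2.imread('pics/w5.png');hsv=cv2.cvtColor(w,cv2.COLOR_BGR2HSV)
for r in range(5,300,25):
    c=np.where((hsv[r,200:440,1]>90)&(hsv[r,200:440,0]>13)&(hsv[r,200:440,0]<40))[0]+200;print(r,(c.min(),c.max(),len(c)) if len(c) else None)
"
```

```text
t 12.4 tcp [ 0.4616 -0.3339 -0.0278] stand mm [-410.4 -166.2] yyaw -95.19 F [ 0.24 -0.35 -0.49] Fst [-0.11 -0.41] grip 0.0277 j6 -29.5
5 (np.int64(282), np.int64(353), 72)
30 (np.int64(283), np.int64(353), 71)
55 (np.int64(283), np.int64(353), 71)
80 (np.int64(283), np.int64(353), 71)
105 (np.int64(283), np.int64(352), 70)
130 (np.int64(283), np.int64(352), 70)
155 (np.int64(283), np.int64(352), 53)
180 (np.int64(283), np.int64(352), 41)
205 (np.int64(283), np.int64(352), 70)
230 (np.int64(284), np.int64(352), 69)
255 (np.int64(284), np.int64(351), 68)
280 (np.int64(283), np.int64(352), 70)
```

Call:
apply_moves --pt "20 0 0 -20 0" --pt "20 0 0 -40 0" --pt "20 0 0 -30 0" --pt "20 -3 -25 0 0" --pt "20 -3 -35 0 0" --pt "20 -3 -35 0 0" --pt "20 -3 -35 0 0" --pt "20 -3 -35 0 0" --pt "20 -3 -35 0 0" --pt "20 -3 -35 0 0"

```text
time_s: 13.7
tool_pos: [0.4611, -0.0911, 0.0597]
tcp_rot: [[0.995, -0.095, 0.013], [-0.094, -0.995, -0.024], [0.015, 0.023, -1.0]]
contact_force: [0.3, 0.2, -0.8]
grip_width: 0.028
```

Call:
apply_moves --pt "20 0 0 0 0.12" --pt "20 0 0 0 0.12" --pt "20 0 0 0 0.12" --pt "20 0 0 0 0.12" --pt "20 0 0 0 0.12" --pt "20 0 0 0 0"

```text
time_s: 14.45
tool_pos: [0.4602, -0.088, 0.0597]
tcp_rot: [[0.759, -0.65, 0.012], [-0.65, -0.76, -0.024], [0.025, 0.01, -1.0]]
contact_force: [-0.5, -0.5, -0.3]
grip_width: 0.0274
```

Run:
```python
from h import *
rep(st(-177,30,.03),-130.5)
w=grab_frame('wrist');s=grab_frame('scene');t=grab_frame('top')
for n,i in(('w6',w),('s6',s),('t6',t)):cv2.imwrite(f'pics/{n}.png',i)
c=np.zeros((560,800,3),np.uint8);c[:240,:320]=cv2.resize(w,(320,240))
c[:480,322:798]=cv2.resize(s[130:330,200:398],(476,480))
c[245:560,:320]=cv2.resize(t[140:297,190:350],(320,315));cv2.imwrite('pics/v6.png',c)
```

```text
t 14.45 tcp [ 0.4602 -0.088   0.0597] stand mm [-224.5   -5.5] yyaw -130.58 F [-0.49 -0.5  -0.32] Fst [-0.7   0.05] grip 0.0274 j6 31.8
shift mm [-36.3 -47.7  28.3]
spin -0.0013
```

View pics/v6.png

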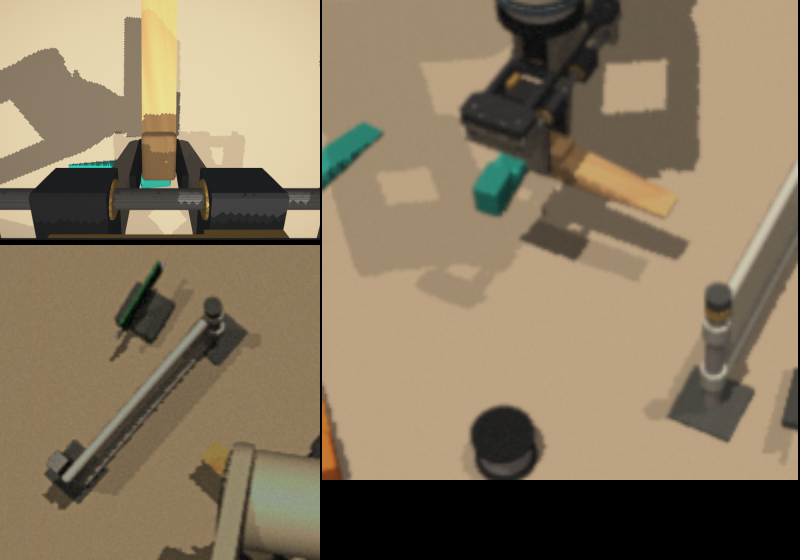

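The wedge is held level and points at the gap, and the panel is still shut. I'll check how close the nearest teal wedge is before lowering.

Run:
```python
from h import *
t=cv2.imread('pics/top0.png');h=cv2.cvtColor(t,cv2.COLOR_BGR2HSV)
m=cv2.inRange(h,(80,120,60),(100,255,255))
for c in cv2.findContours(m,0,2)[0]:
    if cv2.contourArea(c)>100:
        b=cv2.boxPoints(cv2.minAreaRect(c));print([( (RS.T@(p[:2]-O))*1e3).round() for p in onz('top',b,.015)])
# tip of held wedge from top picture
T=cv2.imread('pics/w6.png');R=monitor.get_obs()
rep(st(-150,30,-.02),-130.5)
```

```text
[array([-447.,   32.]), array([-475., -111.]), array([-505., -106.]), array([-477.,   37.])]
[array([-290.,  125.]), array([-282.,  -19.]), array([-309.,  -20.]), array([-318.,  123.])]
[array([-538., -152.]), array([-490., -284.]), array([-522., -296.]), array([-569., -165.])]
t 14.6 tcp [ 0.4602 -0.0881  0.0597] stand mm [-224.5   -5.5] yyaw -130.48 F [-0.29  0.35 -0.66] Fst [0.08 0.44] grip 0.0278 j6 31.7
shift mm [-37.4 -75.3  78. ]
spin 0.0004
```

Call:
apply_moves --pt "20 -18 -24 0 0" --pt "20 -18 -24 0 0" --pt "20 0 0 25 0" --pt "20 0 0 25 0" --pt "20 0 0 20 0" --pt "20 0 0 0 0"

```text
time_s: 15.35
tool_pos: [0.4664, -0.0281, -0.0127]
tcp_rot: [[0.768, -0.641, 0.015], [-0.64, -0.768, -0.024], [0.027, 0.009, -1.0]]
contact_force: [-0.0, 1.0, 0.2]
grip_width: 0.0276
```

```bash
python3 -c "
from h import *
rep(st(-150,30,-.026),-130.5)"
```

```text
t 15.35 tcp [ 0.4664 -0.0281 -0.0127] stand mm [-174.9   28.7] yyaw -129.83 F [-0.01  0.97  0.18] Fst [0.73 0.63] grip 0.0276 j6 39.2
shift mm [ -1.3 -25.   13.1]
spin 0.0116
```

Call:
apply_moves --pt "20 -1 0 6 0.011" --pt "20 0 0 4 0" --pt "20 0 0 2 0" --pt "20 0 0 0 0"

```text
time_s: 15.85
tool_pos: [0.4673, -0.0279, -0.0236]
tcp_rot: [[0.761, -0.649, 0.018], [-0.648, -0.761, -0.024], [0.029, 0.007, -1.0]]
contact_force: [0.6, -0.1, -0.6]
grip_width: 0.0275
```

```bash
python3 -c "
from h import *
rep(st(-150,30,-.027),-130.5)"
```

```text
t 15.85 tcp [ 0.4673 -0.0279 -0.0236] stand mm [-174.1   28.1] yyaw -130.44 F [ 0.59 -0.14 -0.62] Fst [ 0.27 -0.54] grip 0.0275 j6 39.9
shift mm [ -1.9 -24.1   3.2]
spin 0.001
```

Call:
apply_moves --pt "20 -2 -10 2 0" --pt "20 0 -12 0.5 0" --pt "20 0 -12 0 0" --pt "20 0 -12 0 0" --pt "20 0 -10 0 0"

```text
time_s: 16.48
tool_pos: [0.5053, 0.0192, -0.0261]
tcp_rot: [[0.761, -0.649, 0.019], [-0.648, -0.761, -0.024], [0.03, 0.006, -1.0]]
contact_force: [-0.2, 0.1, -0.8]
grip_width: 0.0275
```

```bash
python3 -c "
from h import *
rep(st(-110,30,-.027),-130.5)"
```

```text
t 16.48 tcp [ 0.5053  0.0192 -0.0261] stand mm [-113.6   29.8] yyaw -130.45 F [-0.22  0.09 -0.81] Fst [-0.07  0.23] grip 0.0275 j6 45.5
shift mm [-0.2 -3.6  0.8]
spin 0.0009
```

Call:
apply_moves --pt "20 0 -5 0.5 0" --pt "20 0 -5 0 0" --pt "20 0 -4 0 0"

```text
time_s: 16.85
tool_pos: [0.5151, 0.031, -0.0269]
tcp_rot: [[0.761, -0.648, 0.019], [-0.648, -0.761, -0.024], [0.03, 0.006, -1.0]]
contact_force: [-0.1, 0.9, -0.5]
grip_width: 0.0279
```

Call:
apply_moves --pt "20 0 -4 0 0" --pt "20 0 -4 0 0"

```text
time_s: 17.1
tool_pos: [0.5204, 0.0372, -0.027]
tcp_rot: [[0.761, -0.648, 0.019], [-0.648, -0.761, -0.024], [0.03, 0.006, -1.0]]
contact_force: [0.4, 0.1, -0.2]
grip_width: 0.0276
```

Call:
apply_moves --pt "20 0 -4 0 0" --pt "20 0 -4 0 0"

```text
time_s: 17.35
tool_pos: [0.5254, 0.0434, -0.0272]
tcp_rot: [[0.761, -0.649, 0.018], [-0.648, -0.761, -0.024], [0.029, 0.007, -1.0]]
contact_force: [-0.5, -1.6, -2.6]
grip_width: 0.0276
```

First contact: the force is now clear at a tool position of about -82 mm in stand x. I'll let go here and drive the last bit by pushing the block's rear face with shut fingers, so the grip carries no vertical load.

Call:
apply_moves --pt "50 0 0 0 0" --pt "60 0 0 0 0" --pt "60 0 0 0 0" --pt "60 0 15 0 0" --pt "60 0 20 0 0" --pt "60 0 15 0 0" --pt "0 0 0 4 0" --pt "0 0 0 0 0" --pt "0 0 0 0 0" --pt "0 0 0 0 0"

```text
time_s: 18.6
tool_pos: [0.4909, 0.0023, -0.0308]
tcp_rot: [[0.76, -0.649, 0.019], [-0.649, -0.761, -0.024], [0.03, 0.006, -1.0]]
contact_force: [0.0, 0.8, 0.1]
grip_width: 0.017
```

Run:
```python
from h import *
rep(st(-100,30,-.03),-130.5)
w=grab_frame('wrist');t=grab_frame('top');s=grab_frame('scene')
c=np.zeros((560,800,3),np.uint8);c[:300,:400]=cv2.resize(w,(400,300))
c[:400,402:798]=cv2.resize(s[130:310,280:458],(396,400))
c[302:560,:300]=cv2.resize(t[160:289,200:350],(300,258));cv2.imwrite('pics/v7.png',c);cv2.imwrite('pics/w7.png',w)
```

```text
t 18.6 tcp [ 0.4909  0.0023 -0.0308] stand mm [-135.8   29.8] yyaw -130.49 F [0.04 0.79 0.1 ] Fst [0.63 0.49] grip 0.017 j6 43.8
shift mm [ -0.2 -35.8  -1. ]
spin 0.0002
```

View pics/v7.png

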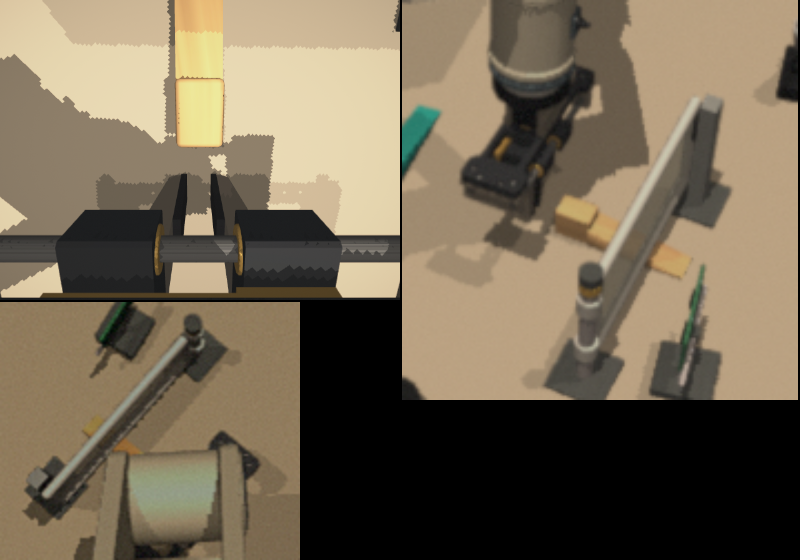

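The wedge lies square under the tube and the shut fingers are behind its block. I'll push now, raising the step slowly.

Call:
apply_moves --pt "0 0 -10 0 0" --pt "0 0 -8 0 0" --pt "0 0 -2 0 0" --force 30

```text
time_s: 19.12
tool_pos: [0.5052, 0.0189, -0.0308]
tcp_rot: [[0.76, -0.649, 0.019], [-0.649, -0.761, -0.024], [0.03, 0.006, -1.0]]
contact_force: [-0.0, -0.3, -0.4]
grip_width: 0.0002
```

Call:
apply_moves --pt "0 0 -2 0 0" --pt "0 0 -2 0 0"

```text
time_s: 19.38
tool_pos: [0.5079, 0.0223, -0.0309]
tcp_rot: [[0.761, -0.649, 0.019], [-0.648, -0.761, -0.024], [0.03, 0.006, -1.0]]
contact_force: [-0.2, 0.6, -0.1]
grip_width: 0.0003
```

Call:
apply_moves --pt "0 0 -2 0 0" --pt "0 0 -2 0 0"

```text
time_s: 19.62
tool_pos: [0.5102, 0.0253, -0.031]
tcp_rot: [[0.761, -0.649, 0.018], [-0.648, -0.761, -0.024], [0.03, 0.007, -1.0]]
contact_force: [-1.6, -0.7, 0.7]
grip_width: 0.0004
```

```bash
python3 -c "
from h import *
rep()"
```

```text
t 19.62 tcp [ 0.5102  0.0253 -0.031 ] stand mm [-105.8   30.1] yyaw -130.45 F [-1.57 -0.65  0.74] Fst [-1.51  0.77] grip 0.0004 j6 46.3
```

Call:
apply_moves --pt "0 0 -2 0 0" --pt "0 0 -2 0 0"

```text
time_s: 19.88
tool_pos: [0.5128, 0.0284, -0.031]
tcp_rot: [[0.761, -0.649, 0.018], [-0.649, -0.761, -0.024], [0.03, 0.007, -1.0]]
contact_force: [-0.8, -0.6, 0.1]
grip_width: 0.0006
```

Call:
apply_moves --pt "0 0 -2 0 0" --pt "0 0 -2 0 0"

```text
time_s: 20.12
tool_pos: [0.5141, 0.0308, -0.0311]
tcp_rot: [[0.761, -0.649, 0.015], [-0.648, -0.761, -0.025], [0.028, 0.009, -1.0]]
contact_force: [-5.8, -8.7, 7.4]
grip_width: 0.0004
```

```bash
python3 -c "
from h import *
rep()"
```

```text
t 20.12 tcp [ 0.5141  0.0308 -0.0311] stand mm [-99.1  30.7] yyaw -130.43 F [-5.75 -8.65  7.39] Fst [-10.31  -1.24] grip 0.0004 j6 47.0
```

Call:
apply_moves --pt "0 0 -2 -0.7 0"

```text
time_s: 20.25
tool_pos: [0.5137, 0.0318, -0.0309]
tcp_rot: [[0.761, -0.648, 0.012], [-0.648, -0.761, -0.026], [0.026, 0.012, -1.0]]
contact_force: [-3.9, -4.1, -1.6]
grip_width: 0.0008
```

```bash
python3 -c "
from h import *
rep()"
```

```text
t 20.25 tcp [ 0.5137  0.0318 -0.0309] stand mm [-98.6  31.7] yyaw -130.42 F [-3.95 -4.1  -1.55] Fst [-5.68  0.34] grip 0.0008 j6 47.1
```

Call:
apply_moves --pt "0 0 -3 -0.2 0"

```text
time_s: 20.38
tool_pos: [0.5134, 0.033, -0.0311]
tcp_rot: [[0.762, -0.648, 0.008], [-0.647, -0.762, -0.028], [0.024, 0.016, -1.0]]
contact_force: [-6.3, -11.3, 8.7]
grip_width: 0.0006
```

```bash
python3 -c "
from h import *
rep()"
```

```text
t 20.38 tcp [ 0.5134  0.033  -0.0311] stand mm [-97.8  32.7] yyaw -130.39 F [ -6.29 -11.26   8.68] Fst [-12.64  -2.53] grip 0.0006 j6 47.4
```

Call:
apply_moves --pt "0 1 -3.5 -0.4 0"

```text
time_s: 20.5
tool_pos: [0.5133, 0.0336, -0.031]
tcp_rot: [[0.762, -0.647, 0.003], [-0.647, -0.762, -0.03], [0.022, 0.021, -1.0]]
contact_force: [-8.8, -11.9, 10.0]
grip_width: 0.0008
```

```bash
python3 -c "
from h import *
rep()"
```

```text
t 20.5 tcp [ 0.5133  0.0336 -0.031 ] stand mm [-97.5  33.1] yyaw -130.35 F [ -8.84 -11.85   9.99] Fst [-14.76  -0.98] grip 0.0008 j6 47.6
```

The forward push reads 14.8 N, but 10 N of downward force on the block goes with it. I'll back off, raise the fingers a little, and push again with less downward drag.

Call:
apply_moves --pt "0 0 4 0 0" --pt "0 3 0 -6 0" --pt "0 0 0 0 0"

```text
time_s: 20.88
tool_pos: [0.5138, 0.0288, -0.0243]
tcp_rot: [[0.762, -0.648, 0.004], [-0.647, -0.762, -0.03], [0.022, 0.02, -1.0]]
contact_force: [1.0, -0.2, 0.2]
grip_width: 0.0003
```

Call:
apply_moves --pt "0 0 -2 0 0" --pt "0 0 -2 -0.3 0"

```text
time_s: 21.12
tool_pos: [0.516, 0.0316, -0.0241]
tcp_rot: [[0.762, -0.647, 0.003], [-0.647, -0.762, -0.031], [0.022, 0.022, -1.0]]
contact_force: [-4.0, -7.8, 3.1]
grip_width: 0.0003
```

```bash
python3 -c "
from h import *
rep()"
```

```text
t 21.12 tcp [ 0.516   0.0316 -0.0241] stand mm [-97.3  29.8] yyaw -130.34 F [-3.95 -7.84  3.12] Fst [-8.53 -2.09] grip 0.0003 j6 47.3
```

Call:
apply_moves --pt "0 0.5 -3 -0.8 0"

```text
time_s: 21.25
tool_pos: [0.5156, 0.0325, -0.024]
tcp_rot: [[0.763, -0.647, -0.002], [-0.646, -0.762, -0.033], [0.019, 0.026, -0.999]]
contact_force: [-6.7, -8.9, -0.5]
grip_width: 0.0005
```

```bash
python3 -c "
from h import *
rep()"
```

```text
t 21.25 tcp [ 0.5156  0.0325 -0.024 ] stand mm [-96.8  30.6] yyaw -130.3 F [-6.7  -8.94 -0.53] Fst [-11.15  -0.71] grip 0.0005 j6 47.5
```

Fz is near zero now and the push is 11 N. I'll step up.

Call:
apply_moves --pt "0 0.8 -4 -0.9 0"

```text
time_s: 21.38
tool_pos: [0.5153, 0.0335, -0.024]
tcp_rot: [[0.764, -0.646, -0.009], [-0.646, -0.763, -0.035], [0.016, 0.033, -0.999]]
contact_force: [-7.5, -11.9, 4.2]
grip_width: 0.0004
```

```bash
python3 -c "
from h import *
rep()"
```

```text
t 21.38 tcp [ 0.5153  0.0335 -0.024 ] stand mm [-96.3  31.6] yyaw -130.24 F [ -7.5  -11.86   4.16] Fst [-13.9  -2. ] grip 0.0004 j6 47.7
```

Call:
apply_moves --pt "0 1.2 -4.6 -1.2 0"

```text
time_s: 21.5
tool_pos: [0.515, 0.0344, -0.0239]
tcp_rot: [[0.764, -0.645, -0.017], [-0.645, -0.763, -0.038], [0.012, 0.04, -0.999]]
contact_force: [-9.1, -13.2, 2.6]
grip_width: 0.0007
```

```bash
python3 -c "
from h import *
rep()"
```

```text
t 21.5 tcp [ 0.515   0.0344 -0.0239] stand mm [-95.8  32.4] yyaw -130.18 F [ -9.1  -13.19   2.55] Fst [-15.94  -1.65] grip 0.0007 j6 48.0
```

The push is 15.9 N, inside the 14 to 18 N band, with only 2.6 N of vertical force. I'll back away and check.

Call:
apply_moves --pt "0 0 6 0 0" --pt "0 0 20 0 0" --pt "0 0 40 0 0" --pt "0 0 0 -50 0" --pt "0 0 0 -50 0" --pt "0 0 0 -50 0" --pt "0 0 0 -50 0" --pt "0 0 60 0 0" --pt "0 0 60 0 0" --pt "0 0 0 0 0"

```text
time_s: 22.75
tool_pos: [0.391, -0.1074, 0.1898]
tcp_rot: [[0.765, -0.644, -0.012], [-0.644, -0.764, -0.039], [0.016, 0.037, -0.999]]
contact_force: [1.4, 0.4, 0.7]
grip_width: 0.0006
```

Run:
```python
from h import *
rep()
w=grab_frame('wrist');t=grab_frame('top');s=grab_frame('scene')
c=np.zeros((560,800,3),np.uint8);c[:300,:400]=cv2.resize(w,(400,300))
c[:400,402:798]=cv2.resize(s[130:310,280:458],(396,400))
c[302:560,:300]=cv2.resize(t[160:289,200:350],(300,258));cv2.imwrite('pics/v8.png',c)
```

```text
t 22.75 tcp [ 0.391  -0.1074  0.1898] stand mm [-284.1   34.6] yyaw -130.12 F [1.42 0.35 0.68] Fst [ 1.19 -0.85] grip 0.0006 j6 28.0
```

View pics/v8.png

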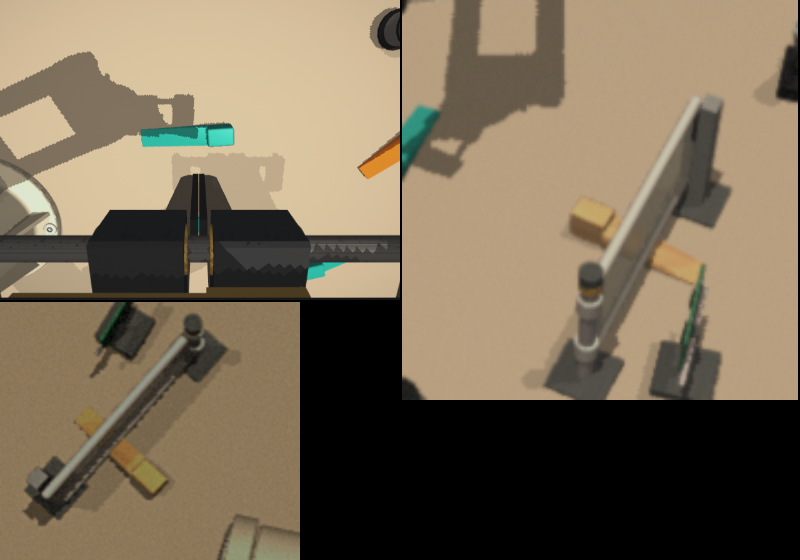

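```bash
python3 -c "
from h import *
t=grab_frame('top');a=cv2.imread('pics/top0.png')
d=cv2.absdiff(t,a).max(2)
for n,(x,y) in dict(spool=(370,181),iron=(148,302),board=(262,168),orange=(432,210),teal=(477,287)).items(): print(n,(d[y-18:y+18,x-18:x+18]>50).sum())
print(arm.finish_job())"
```

```text
spool 0
iron 0
board 0
orange 0
teal 0
the job is handed in; nothing more can be done
None
```

The screen is shut against its stop post, and the light-wood wedge is jammed thin end first under its lower tube at the marked gap. I let go, backed the arm clear and handed the job in at about 23 s of the 67 s allowed.

- **Shutting:** I pushed the panel until the stop pushed back with about 10 N. A top view then showed it lying against the post, and it was still there at the end.
- **Jamming:** I carried the wedge in until it touched the tube, released it, and drove it from behind with shut fingers. The last push read 15.9 N forward with about 2.6 N vertical. The force readings wander by about 1 N with nothing touching.
- **Last checks:** The final pictures show the wedge square under the tube and the panel on the stop. Comparing top views before and after showed no change at the spool, iron stand, board holder, orange wedge or the teal wedge I compared. The other two teal wedges were not compared. I could not measure the wedge's bearing on the panel, so that rests on the push force.
- **What disagreed:** The real fingertips were about 40 mm above the reported TCP. The first grip therefore closed in the air above the wedge, without touching it. I corrected for that and re-gripped.
- **Earlier push:** One push reached 14.8 N with 10 N of downward drag, so I backed off and pushed again more cleanly.

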